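Park the tube tumbler heavy side down

ROBOT

A 6-joint arm with a two-finger parallel gripper is mounted at the origin on the work surface. World frame = base frame: x ahead of the robot, y to its left, z up, the work surface at z = 0. Lengths are in m, angles in degrees, forces in N, time in s.
With the tool pointing down it reaches from about 0.325 to 0.775 m from the base axis. Payload 5.5 kg.
Tool frame: the origin (TCP) lies between the finger pads, 19 mm behind the fingertips; this is the grasp point; z points along the fingers, y is the line along which they close (so a half turn about z gives the same grasp; the last joint's range is limited). The gripper opens to 85 mm and grips with 20 to 120 N. Pads are 22 mm wide; open, the fingers measure 114 mm over their backs; the gripper's body (76 mm by 85 mm) begins 54 mm behind the grasp point. The pads swing forward as they close: fully open they stand 13 mm farther back than shut.
Start: joints at [61.782, 5.22, 70.514, -0, 104.267, -3.249], TCP at [0.253, 0.544, 0.25] pointing down, gripper open.
Joint ranges: [-164.24, 164.24], [-49.07, 125.15], [9.68, 141.18], [-86.29, 266.29], [3.28, 154.24], [-151.56, 151.56]. Speed limits (degrees/s): [147.25, 147.25, 172.46, 180, 180, 180].

INTERFACE

Orientations are given as a 3x3 rotation matrix whose columns are the frame's x, y, z axes.
In Python, from plant import bot gives the robot as it stands.
- The arm moves only by the shell command python3 steer.py 'ROWS' [FORCE]. ROWS is a JSON list of rows, 1 to 20 of them, each of 7 numbers: the opening from 0.0 (shut) to 1.0 (fully open), then dx, dy, dz in m, then a rotation vector rx, ry, rz in degrees; each row shifts and turns the commanded pose from where the row before left it, along the tool's axes as they then stand; what a row does not reach is not made up. A row lasts 1/12 s, in which the tool goes at most 0.0417 m and 7.16 degrees, less where a joint would pass 70% of its speed; a pose out of reach is approached as far as the arm can. The fingers move at their own pace and stop on an object; FORCE is the grip in N (left out, the last holds). Time passes only in rows, so rows that do not move let the fingers close. It prints the time, the measured TCP pose, the force, the opening and the grip force at its end.
- bot.state(): the state, without advancing time (a new reading comes with each control period).
- bot.snapshot(name): name is "scene" or "top" or "wrist"; returns (picture, depth): 384x512x3 uint8, blue, green, red; 384x512 float32, m along the optical axis (not along the pixel's ray), 0 where there is no reading.
- bot.camera_info(name): a dict with "intrinsics" (3x3 intrinsics, pixels), "pose" (4x4, takes a point from camera to world coordinates). Camera axes: x right, y up, looking along -z (the intrinsics and any distortion apply to the point x, -y, -z); pixel columns grow to the right and rows downward; lengths in m; the calibration is good to about 2 mm. A picture is of the moment at which its call begins: read the wrist's pose just before it. camera_info takes no time and is no camera call; for the wrist camera it gives the pose at the moment of the call.
- bot.job_done(): hands the job in; it is judged then, once.
The state is a dict: "time_s": time; "joints": joint angles; "qd": joint speeds; "tau": joint torques, N m; "tcp_pos": TCP position; "tcp_rot": TCP orientation; "ft_force": force on the tool from outside, world axes, zero at the start; "torque": the same for the moment, N m; "grip_width": opening from 0.0 (shut) to 1.0 (fully open); "grip_force": force on a finger pad.
Only numpy, scipy, OpenCV 4.12 (cv2) and the standard library are available. Lean on these libraries where they do the work, as an engineer would, in place of code of your own. Each camera call takes 0.05 s, during which the arm holds its last target. There are 200 camera calls.

TASK

Slide the tumbler's declutch bolt fully home into its red keeper, then take the orange crank grip and turn the closed drum by hand through one whole turn in one direction, feeling where it goes hard and easy, to find out on which side of it the hidden load sits. Turn the drum on until that heavy side is straight down and finish holding it there, still gripping the crank; leave the other things on the bench where they are.

Things in the scene. Friction and masses are not known exactly. Their poses are not given: they have to be found in the camera images.
- mixer: Tube tumbler, fixed on the bench (mm). Origin under the drum's centre at bench height; +y points along the shaft to the white motor housing (160 x 120 x 210 high, centred at y +115), z up, +x away from the robot at yaw 0. Closed blue drum: radius 65, y -35 to +35, shaft along y at height 150. The crank is on its white -y face, with free room before it; black base plate to y -60.
- drum (a joint): Drum angle, rad: 0 = crank grip straight above the shaft, growing as the grip goes from the top towards the mixer's +x; counts on past full turns, no stops. Starts within 0.5 of 0. The shaft drags with a constant 0.34 N m either way, more than the hidden load can pull, so the drum stays where it is left.
- axis (a point): Point on the shaft, centre of the crank grip's circle. In the closed drum, fixed to it, sits a load of 0.58 to 0.78 kg, 40 mm off the shaft, on an unknown side, not shown outside; at the start over 0.55 rad from straight down. Apart from it the drum is balanced. Slow cranking takes about 6.8 N, plus 4.5 to 6.1 N with the load level with the shaft and rising, less as much when level and sinking.
- grip (a point): Centre of the orange crank grip: a round soft-rubber sleeve of diameter 26, 44 long along the mixer's y, 50 from the shaft axis, its middle 60 before (to -y of) the drum's face. The rubber gives 1 mm sideways per 3 N. It spins freely on its pin: a hand pinching it from above (fingers closing along the mixer's x) can carry it round the whole circle.
- bolt (a joint): Declutch bolt on top of the motor housing, m: 0 drawn back, 0.034 fully home at its end stop with its rod through the red keeper; slides along the mixer's +x. It drags with about 2 N and stays where left. Starts between 0 and 0.012.
- bolt_knob (a point): Point on the axis of the bolt's upright black knob (diameter 15, top 14 above this point), at the height to pinch or push it. The steel guides and the red keeper stand ahead of it along the mixer's +x, their tops 20 below this point; the housing's top is 45 below it.
- reagent: Amber reagent bottle, diameter 70, 150 high, loose bystander; origin under its centre.
- beaker: Glass beaker, diameter 76, 90 high, loose bystander; origin under its centre.
- plate: White well plate, 86 x 128 x 14, lying flat, loose bystander; origin under its centre.

How it is judged:
By the outcome, as a careful person would: the job done as asked, in the order asked, and still so for the second after the job is handed in, while the arm keeps its last pose, push and grip.
It also fails if it takes over 72 s, if anything falls off the work surface, if the arm or the gripper's body presses on something with over 40 N, if the wrist force passes 120 N, or if a joint passes its speed limit or range.

## Working session

There is one attempt and no reset: what is moved stays moved. The work goes in short steps, Python scripts to look and compute and a shell command to move; the robot and the scene stay as the last step left them, time stands still between calls to the robot, and variables do not carry over. Pictures are saved under pics/ and viewed, at most 10 in all, crops included, and the job is handed in when it is done.

```bash
ls; mkdir -p pics; python3 - <<'E'
from plant import bot
import cv2,numpy as np
for n in("scene","top"):
    p,d=bot.snapshot(n);cv2.imwrite(f"pics/{n}0.png",p);np.save(f"pics/{n}0.npy",d)
    i=bot.camera_info(n);np.savez(f"pics/{n}0.npz",K=i["intrinsics"],T=i["pose"]);print(n,np.round(i["pose"],3).tolist(),np.round(i["intrinsics"],1).tolist(),[k for k in i])
s=bot.state();print(s["tcp_rot"],s["time_s"],s["ft_force"])
E
```

```text
pics
plant.py
steer.py
scene [[0.804, -0.365, 0.469, 1.103], [0.594, 0.501, -0.63, -0.693], [-0.005, 0.785, 0.62, 0.87], [0.0, 0.0, 0.0, 1.0]] [[427.7, 0.0, 255.0], [0.0, 427.7, 191.3], [0.0, 0.0, 1.0]] ['intrinsics', 'pose']
top [[0.024, 0.979, -0.205, 0.285], [-1.0, 0.023, -0.008, 0.027], [-0.003, 0.205, 0.979, 1.519], [0.0, 0.0, 0.0, 1.0]] [[421.8, 0.0, 251.3], [0.0, 421.8, 187.7], [0.0, 0.0, 1.0]] ['intrinsics', 'pose']
[[-9.06531468e-01  4.22137462e-01 -8.12697674e-04]
 [ 4.22138235e-01  9.06530175e-01 -1.53352292e-03]
 [ 8.93774933e-05 -1.73325754e-03 -9.99998494e-01]] 0.1 [-0.56631071 -0.90064808 -0.28674524]
```

View pics/scene0.png

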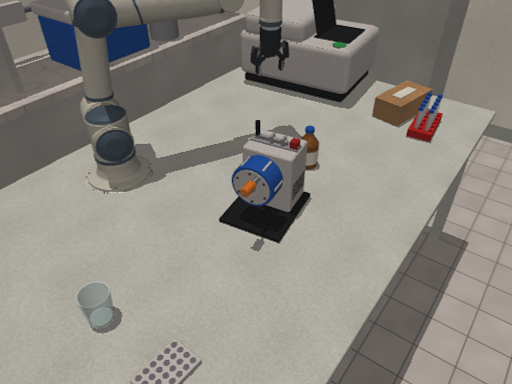

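View pics/top0.png

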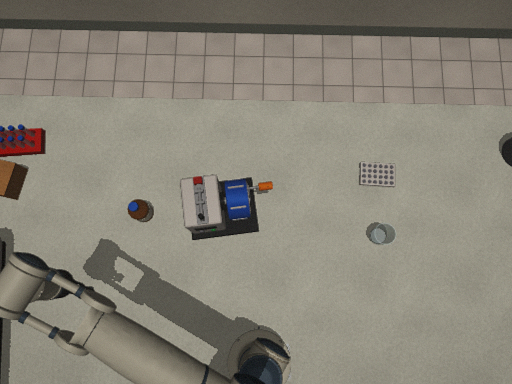

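The mixer is around top (220,205), with the grip at (265,186) and the knob near (200,217). The bottle is left of the housing, and the beaker and plate are far to the right.

```bash
python3 - <<'E'
import cv2,numpy as np
a=cv2.imread("pics/top0.png")[165:245,175:285];b=cv2.imread("pics/scene0.png")[110:240,215:325]
cv2.imwrite("pics/c.png",np.hstack([cv2.resize(a,(440,320),interpolation=2),cv2.resize(b,(330,390),interpolation=2)[:320],]) )
E
```

```text
(no output)
```

View pics/c.png

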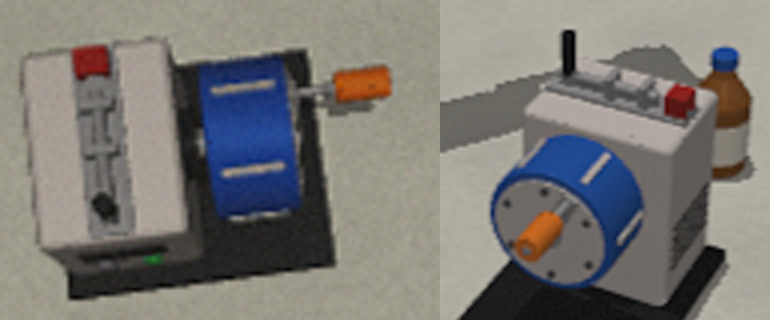

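```bash
cat > h.py <<'E'
import cv2,numpy as np
def cloud(n,d):
    z=np.load(f"pics/{n}0.npz");K,T=z["K"],z["T"]
    v,u=np.mgrid[:384,:512]
    P=np.stack([(u-K[0,2])/K[0,0]*d,-(v-K[1,2])/K[1,1]*d,-d],-1)
    return P@T[:3,:3].T+T[:3,3]
E
python3 - <<'E'
from h import *
for n in("top","scene"):
    d=np.load(f"pics/{n}0.npy");W=cloud(n,d);I=cv2.imread(f"pics/{n}0.png");H=cv2.cvtColor(I,cv2.COLOR_BGR2HSV).astype(int)
    near=(abs(W[...,0]-.5)<.35)&(abs(W[...,1]-.15)<.25)&(d>0)
    hue,s,v=H[...,0],H[...,1],H[...,2]
    m=near&(abs(W[...,2]-.21)<.012)&(W[...,1]>.08)
    r=cv2.minAreaRect(W[m][:,:2].astype(np.float32));print(n,"top",m.sum(),r,np.median(W[m][:,2]))
    m2=near&(abs(W[...,2]-.21)<.006)&(s<60)
    r=cv2.minAreaRect(W[m2][:,:2].astype(np.float32));print(r)
    for nm,mm in(("orange",near&(hue<14)&(s>190)&(v>120)&(W[...,2]>.12)),("red",near&((hue<6)|(hue>174))&(s>150)&(W[...,2]>.18)),("blue",near&(hue>105)&(hue<125)&(s>150)&(W[...,2]>.08)),("black",near&(v<45)&(W[...,2]>.225)),("knob",near&(W[...,2]>.24)&(W[...,1]>.1))):
        p=W[mm]
        if len(p): print(nm,len(p),np.median(p,0).round(4),np.percentile(p,[3,97],0).round(3).tolist())
        if nm in("orange","blue") and len(p)>5:
            print("  rect",cv2.minAreaRect(p[:,:2].astype(np.float32)))
E
```

```text
top top 1976 ((0.5209296941757202, 0.16468796133995056), (0.1616034060716629, 0.1845741719007492), 8.771313667297363) 0.21107853129402165
((0.5228116512298584, 0.14825201034545898), (0.15949246287345886, 0.21716424822807312), 8.97768783569336)
orange 117 [0.5688 0.0029 0.2088] [[0.557, -0.025, 0.2], [0.58, 0.216, 0.239]]
  rect ((0.5694851875305176, 0.09557661414146423), (0.24298909306526184, 0.024333549663424492), 89.0021743774414)
red 54 [0.5744 0.2068 0.2358] [[0.564, 0.194, 0.231], [0.583, 0.217, 0.242]]
blue 702 [0.5205 0.0819 0.2082] [[0.471, 0.049, 0.169], [0.583, 0.116, 0.218]]
  rect ((0.528701663017273, 0.08326117694377899), (0.12020287662744522, 0.06728500872850418), 8.909212112426758)
black 26 [0.4561 0.1874 0.2695] [[0.24, 0.181, 0.237], [0.462, 0.396, 0.528]]
knob 2036 [0.1776 0.3463 0.5626] [[0.151, 0.25, 0.507], [0.24, 0.394, 0.574]]
scene top 1334 ((0.5219829082489014, 0.1657189428806305), (0.1600932627916336, 0.1802230179309845), 7.264261245727539) 0.2091320025270076
((0.5236610174179077, 0.14663910865783691), (0.15988484025001526, 0.21731115877628326), 5.813821315765381)
orange 138 [ 0.5759 -0.0086  0.2051] [[0.563, -0.031, 0.19], [0.584, 0.212, 0.235]]
  rect ((0.5731899738311768, 0.09217572212219238), (0.02419978193938732, 0.24862031638622284), 0.09007316082715988)
red 78 [0.578  0.1964 0.2315] [[0.567, 0.19, 0.217], [0.589, 0.216, 0.236]]
blue 759 [0.5673 0.0731 0.2   ] [[0.497, 0.044, 0.104], [0.6, 0.115, 0.215]]
  rect ((0.5358190536499023, 0.08253653347492218), (0.12816807627677917, 0.0753694400191307), 8.603066444396973)
black 62 [0.4623 0.1823 0.2508] [[0.196, 0.178, 0.227], [0.467, 0.359, 0.488]]
knob 888 [0.1857 0.3099 0.5087] [[0.152, 0.183, 0.258], [0.463, 0.39, 0.532]]
```

```bash
python3 - <<'E'
from h import *
from scipy.optimize import least_squares
C={}
for n in("top","scene"):
    d=np.load(f"pics/{n}0.npy");W=cloud(n,d);I=cv2.imread(f"pics/{n}0.png");H=cv2.cvtColor(I,cv2.COLOR_BGR2HSV).astype(int)
    hue,s,v=H[...,0],H[...,1],H[...,2]
    X,Y,Z=W[...,0],W[...,1],W[...,2]
    box=(abs(X-.52)<.12)&(d>0)
    o=W[box&(hue<14)&(s>190)&(v>120)&(Z>.12)&(Y<.06)];b=W[box&(hue>105)&(hue<125)&(s>150)&(Z>.09)&(Y<.14)]
    k=W[box&(Z>.237)&(Z<.3)&(abs(X-.46)<.03)&(abs(Y-.185)<.03)]
    t=W[box&(abs(Z-.21)<.006)&(s<60)&(Y>.126)]
    C[n]=(o,b,k,t)
    for th in(8,8.9,9.5):
        a=np.radians(th);R=np.array([[np.cos(a),-np.sin(a)],[np.sin(a),np.cos(a)]])
        q=t[:,:2]@R;qb=b[:,:2]@R
        bz=b[:,2]
        f=lambda p:np.hypot(qb[:,0]-p[0],bz-p[1])-.065
        r=least_squares(f,[.53,.15],loss="soft_l1",f_scale=.002).x
        r1=least_squares(lambda p:np.hypot(qb[:,0]-p[0],bz-.15)-.065,[.53],loss="soft_l1",f_scale=.002).x
        qo=o[:,:2]@R
        g=least_squares(lambda p:np.hypot(qo[:,0]-p[0],o[:,2]-p[1])-.013,[qo[:,0].mean(),.195],loss="soft_l1",f_scale=.002)
        print(n,th,"housing x",np.percentile(q[:,0],[.5,99.5]).round(4),"y",np.percentile(q[:,1],[1,99.5]).round(4),"cyl",r.round(4),r1.round(4),"blue y",np.percentile(qb[:,1],[1,99]).round(4),"grip xz",g.x.round(4),g.cost,"y",np.percentile(qo[:,1],[2,98]).round(4), "knob",(k[:,:2]@R).mean(0).round(4),k[:,2].max().round(4))
E
```

```text
top 8 housing x [0.4589 0.6155] y [0.0644 0.1816] cyl [0.5399 0.1504] [0.5398] blue y [-0.0242  0.0419] grip xz [0.564  0.1963] 0.0001283422623431812 y [-0.1045 -0.0658] knob [0.4798 0.121 ] 0.2731
top 8.9 housing x [0.4609 0.617 ] y [0.056  0.1732] cyl [0.54   0.1504] [0.5399] blue y [-0.0324  0.0333] grip xz [0.5626 0.1963] 0.0001265284170315169 y [-0.1133 -0.0746] knob [0.4817 0.1134] 0.2731
top 9.5 housing x [0.4622 0.6183] y [0.0504 0.1679] cyl [0.54   0.1504] [0.5399] blue y [-0.038   0.0279] grip xz [0.5616 0.1963] 0.00012557923292536128 y [-0.1192 -0.0804] knob [0.4828 0.1084] 0.2731
scene 8 housing x [0.4629 0.8294] y [0.063  1.9391] cyl [0.5397 0.1487] [0.539] blue y [-0.0292  0.0393] grip xz [0.5637 0.1934] 0.0001885633740502041 y [-0.1111 -0.0684] knob [0.4836 0.1179] 0.2706
scene 8.9 housing x [0.4639 0.8597] y [0.0546 1.9258] cyl [0.5396 0.1487] [0.5389] blue y [-0.0377  0.0306] grip xz [0.5622 0.1934] 0.00019049982699886995 y [-0.1199 -0.0773] knob [0.4854 0.1103] 0.2706
scene 9.5 housing x [0.4646 0.8799] y [0.0488 1.9167] cyl [0.5394 0.1487] [0.5388] blue y [-0.0438  0.0249] grip xz [0.5611 0.1934] 0.00019216505623288215 y [-0.1258 -0.0832] knob [0.4865 0.1052] 0.2706
```

```bash
cat > st.py <<'E'
from plant import bot
import numpy as np
s=bot.state();p=np.array(s["tcp_pos"]);a=np.radians(8.9);c,n=np.cos(a),np.sin(a)
M=np.array([[c,n,0],[-n,c,0],[0,0,1]])
print("mixer-aligned q",(M@p).round(4),"f",(M@s["ft_force"]).round(2),"w",round(s["grip_width"],3),"gf",round(s["grip_force"],1),"t",s["time_s"])
print((M@np.array(s["tcp_rot"])).round(3).tolist(),np.round(s["joints"],1))
E
python3 steer.py '[[1,0,0,-0.006,0,0,7.01],[1,0,0,-0.006,0,0,7.01],[1,0,0,-0.006,0,0,7.01],[1,0,0,-0.006,0,0,7.01],[1,0,0,-0.006,0,0,7.01],[1,0,0,-0.006,0,0,7.01],[1,0,0,-0.006,0,0,7.01],[1,0,0,-0.006,0,0,7.01]]' 40
python3 steer.py '[[0.6,-0.035,0.0135,0,0,0,0],[0.6,-0.035,0.0135,0,0,0,0],[0.6,-0.035,0.0135,0,0,0,0],[0.6,-0.035,0.0135,0,0,0,0],[0.6,-0.035,0.0135,0,0,0,0],[0.6,-0.035,0.0135,0,0,0,0],[0.6,-0.035,0.0135,0,0,0,0],[0.6,-0.035,0.0135,0,0,0,0],[0.6,-0.035,0.0135,0,0,0,0],[0.6,-0.035,0.0135,0,0,0,0],[0.6,-0.035,0.0135,0,0,0,0],[0.6,0,0,0,0,0,0],[0.6,0,0,0,0,0,0]]'
python3 st.py
python3 - <<'E'
from plant import bot
import cv2,numpy as np
p,d=bot.snapshot("wrist");cv2.imwrite("pics/w1.png",p)
E
```

```text
time_s: 0.77
tcp_pos: [0.2532, 0.5438, 0.2976]
tcp_rot: [[-0.15, 0.989, -0.001], [0.989, 0.15, -0.001], [-0.001, -0.001, -1.0]]
ft_force: [-0.2, 0.7, 0.1]
grip_width: 1.0
grip_force: 0.0
time_s: 1.85
tcp_pos: [0.4605, 0.1851, 0.2973]
tcp_rot: [[-0.152, 0.988, -0.001], [0.988, 0.152, -0.0], [-0.0, -0.001, -1.0]]
ft_force: [0.4, 1.3, 0.6]
grip_width: 0.599
grip_force: 0.0
mixer-aligned q [0.4836 0.1116 0.2973] f [0.57 1.19 0.59] w 0.599 gf 0.0 t 1.85
[[0.003, 1.0, -0.001], [1.0, -0.003, -0.0], [-0.0, -0.001, -1.0]] [ 18.   -9.8  80.3   0.  109.6   9.2]
```

View pics/w1.png

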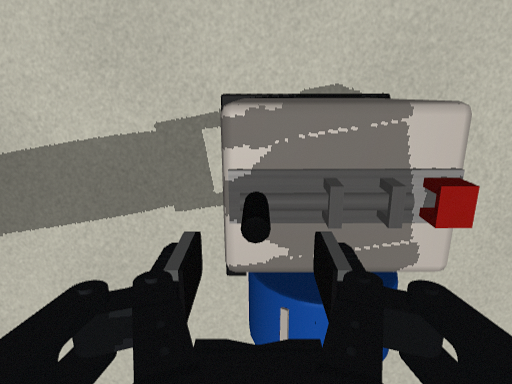

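The knob, around (256,215), is centred between the fingers, and the rail runs right to the red keeper at (450,203). I'll descend and pinch.

```bash
python3 steer.py '[[0.6,0.0015,0,0.009,0,0,0],[0.6,0,0,0.009,0,0,0],[0.6,0,0,0.009,0,0,0],[0.6,0,0,0.008,0,0,0],[0.6,0,0,0,0,0,0],[0,0,0,0,0,0,0],[0,0,0,0,0,0,0],[0,0,0,0,0,0,0],[0,0,0,0,0,0,0],[0,0,0,0,0,0,0],[0,0,0,0,0,0,0]]' 40 | tail -2; python3 st.py
```

```text
grip_width: 0.16
grip_force: 39.3
mixer-aligned q [0.4833 0.1149 0.2637] f [-0.69  0.87  2.15] w 0.16 gf 39.3 t 2.8167
[[-0.001, 1.0, 0.001], [1.0, 0.001, 0.0], [0.0, 0.001, -1.0]] [ 18.3 -10.5  84.4   0.  106.1   9.4]
```

Pinched (width 13.6 mm). Now slide +x: 20 mm, then small steps.

```bash
python3 steer.py '[[0,0,0.003,0,0,0,0],[0,0,0.004,0,0,0,0],[0,0,0.004,0,0,0,0],[0,0,0.004,0,0,0,0],[0,0,0.004,0,0,0,0],[0,0,0.002,0,0,0,0],[0,0,0,0,0,0,0]]' |tail -2; python3 st.py
python3 steer.py '[[0,0,0.001,0,0,0,0],[0,0,0.001,0,0,0,0],[0,0,0.001,0,0,0,0],[0,0,0,0,0,0,0]]'|tail -1; python3 st.py|head -1
```

```text
grip_width: 0.158
grip_force: 39.5
mixer-aligned q [0.5052 0.1149 0.2636] f [-0.23  1.1   5.85] w 0.158 gf 39.5 t 3.4
[[-0.001, 1.0, 0.002], [1.0, 0.001, 0.0], [0.0, 0.002, -1.0]] [ 17.9  -7.3  81.5   0.  105.7   9. ]
grip_force: 39.7
mixer-aligned q [0.5079 0.1149 0.2636] f [-0.32  0.81  4.95] w 0.159 gf 39.7 t 3.7333
```

```bash
for i in 1 2 3; do python3 steer.py '[[0,0,0.001,0,0,0,0],[0,0,0.001,0,0,0,0],[0,0,0,0,0,0,0]]'|tail -1; python3 st.py|head -1; done
```

```text
grip_force: 39.7
mixer-aligned q [0.5099 0.1149 0.2636] f [-0.41  1.03  5.43] w 0.16 gf 39.7 t 3.9833
grip_force: 39.7
mixer-aligned q [0.5116 0.1149 0.2637] f [-3.17  1.72  5.48] w 0.158 gf 39.7 t 4.2333
grip_force: 40.1
mixer-aligned q [0.5118 0.1149 0.2637] f [-11.67  -0.35   6.64] w 0.158 gf 40.1 t 4.4833
```

```bash
python3 steer.py '[[0,0,0.001,0,0,0,0],[0,0,0.001,0,0,0,0],[0,0,0,0,0,0,0]]'|tail -1; python3 st.py|head -1
python3 - <<'E'
from plant import bot
import cv2,numpy as np
p,d=bot.snapshot("scene");q,d=bot.snapshot("wrist")
cv2.imwrite("pics/s2.png",np.hstack([cv2.resize(p[95:225,230:340],(330,390),interpolation=2),cv2.resize(q[80:340,150:],(400,390))]))
E
```

```text
grip_force: 40.6
mixer-aligned q [0.512  0.115  0.2637] f [-20.75  -0.75   9.25] w 0.155 gf 40.6 t 4.7333
```

View pics/s2.png

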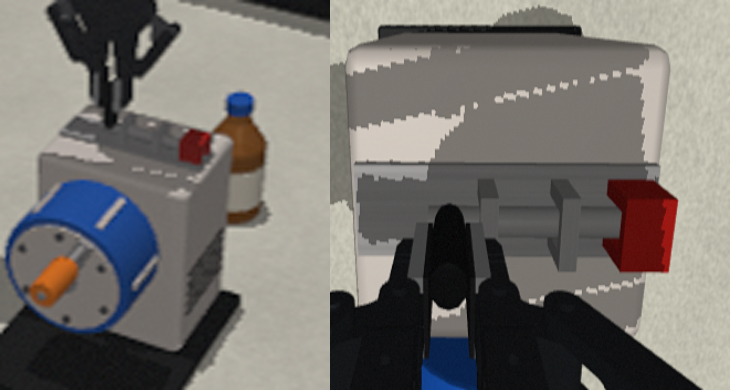

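```bash
python3 steer.py '[[0.4,0,0,0,0,0,0],[0.4,0,0,0,0,0,0],[0.4,0,-0.002,0,0,0,0],[0.5,0,0,-0.01,0,0,0],[0.6,0,0,-0.02,0,0,0],[0.6,0,0,-0.02,0,0,0],[0.7,0,0,0,0,0,0]]' 60 |tail -2; python3 st.py
python3 - <<'E'
from plant import bot
import numpy as np
s=bot.state();T=np.array(bot.camera_info("wrist")["pose"]);R=np.array(s["tcp_rot"])
print("cam in tool",(R.T@(T[:3,3]-s["tcp_pos"])).round(3))
E
```

```text
grip_width: 0.695
grip_force: 0.0
mixer-aligned q [0.5141 0.1148 0.3181] f [ 0.42 -0.33  1.12] w 0.695 gf 0.0 t 5.4167
[[-0.001, 1.0, 0.007], [1.0, 0.001, 0.001], [0.001, 0.007, -1.0]] [ 17.8  -5.   73.8  -0.  110.8   8.9]
cam in tool [ 0.069 -0.    -0.124]
```

```bash
python3 steer.py '[[0.7,-0.0311,0.0069,0,0,0,0],[0.7,-0.0311,0.0069,0,0,0,0],[0.7,-0.0311,0.0069,0,0,0,0],[0.7,-0.0311,0.0069,0,0,0,0],[0.7,-0.0311,0.0069,0,0,0,0],[0.7,-0.0311,0.0069,0,0,0,0],[0.7,-0.0311,0.0069,0,0,0,0],[0.7,0,0,0,0,5,0],[0.7,0,0,0,0,5,0],[0.7,0,0,0,0,5,0],[0.7,-0.0053,0,0.0198,0,0,0],[0.7,-0.0053,0,0.0198,0,0,0],[0.7,-0.0053,0,0.0198,0,0,0],[0.7,0,0,0,0,0,0],[0.7,0,0,0,0,0,0]]' 60 |tail -2; python3 st.py
python3 - <<'E'
from plant import bot
import cv2,numpy as np
p,d=bot.snapshot("scene");q,d=bot.snapshot("wrist")
cv2.imwrite("pics/s3.png",np.hstack([cv2.resize(p[75:225,210:340],(338,390),interpolation=2),cv2.resize(q,(460,390))]))
E
```

```text
grip_width: 0.705
grip_force: 0.0
mixer-aligned q [ 0.5613 -0.1028  0.2503] f [-0.56  0.6   0.39] w 0.705 gf 0.0 t 6.6667
[[0.0, 1.0, -0.003], [0.966, 0.001, 0.26], [0.26, -0.003, -0.966]] [-12.7   3.9  73.   14.7 108.4 -17.6]
```

View pics/s3.png

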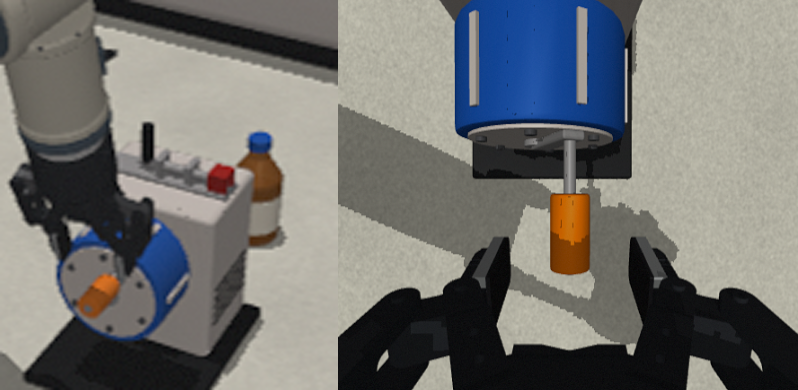

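The grip at (570,235) is centred between the pads. I'll descend and pinch it.

```bash
python3 steer.py '[[0.7,-0.0047,0,0.0177,0,0,0],[0.7,-0.0047,0,0.0177,0,0,0],[0.7,-0.0047,0,0.0177,0,0,0],[0.7,0,0,0,0,0,0],[0,0,0,0,0,0,0],[0,0,0,0,0,0,0],[0,0,0,0,0,0,0],[0,0,0,0,0,0,0],[0,0,0,0,0,0,0],[0,0,0,0,0,0,0]]' 70 |tail -2; python3 st.py
```

```text
grip_width: 0.28
grip_force: 68.7
mixer-aligned q [ 0.5621 -0.1029  0.198 ] f [-1.6  -1.12  4.2 ] w 0.28 gf 68.7 t 7.6
[[-0.001, 1.0, 0.002], [0.966, 0.001, 0.258], [0.258, 0.002, -0.966]] [-12.7   3.7  78.5  14.3 102.9 -19.1]
```

```bash
python3 - <<'E'
import numpy as np
p=26.9
for k in range(24):
    a,b=np.radians(p+15*k),np.radians(p+15*k+15)
    dx=50*(np.sin(b)-np.sin(a))/3;h=50*(np.cos(b)-np.cos(a))/3
    print(f"{p+15*k+15:.1f} [0,{h*.2588/1e3:.4f},{dx/1e3:.4f},{-h*.9659/1e3:.4f},0,0,0]")
E
```

```text
41.9 [0,-0.0006,0.0036,0.0024,0,0,0]
56.9 [0,-0.0009,0.0028,0.0032,0,0,0]
71.9 [0,-0.0010,0.0019,0.0038,0,0,0]
86.9 [0,-0.0011,0.0008,0.0041,0,0,0]
101.9 [0,-0.0011,-0.0003,0.0042,0,0,0]
116.9 [0,-0.0011,-0.0014,0.0040,0,0,0]
131.9 [0,-0.0009,-0.0025,0.0035,0,0,0]
146.9 [0,-0.0007,-0.0033,0.0027,0,0,0]
161.9 [0,-0.0005,-0.0039,0.0018,0,0,0]
176.9 [0,-0.0002,-0.0043,0.0008,0,0,0]
191.9 [0,0.0001,-0.0043,-0.0003,0,0,0]
206.9 [0,0.0004,-0.0041,-0.0014,0,0,0]
221.9 [0,0.0006,-0.0036,-0.0024,0,0,0]
236.9 [0,0.0009,-0.0028,-0.0032,0,0,0]
251.9 [0,0.0010,-0.0019,-0.0038,0,0,0]
266.9 [0,0.0011,-0.0008,-0.0041,0,0,0]
281.9 [0,0.0011,0.0003,-0.0042,0,0,0]
296.9 [0,0.0011,0.0014,-0.0040,0,0,0]
311.9 [0,0.0009,0.0025,-0.0035,0,0,0]
326.9 [0,0.0007,0.0033,-0.0027,0,0,0]
341.9 [0,0.0005,0.0039,-0.0018,0,0,0]
356.9 [0,0.0002,0.0043,-0.0008,0,0,0]
371.9 [0,-0.0001,0.0043,0.0003,0,0,0]
386.9 [0,-0.0004,0.0041,0.0014,0,0,0]
```

```bash
cat > l.py <<'E'
from plant import bot
import numpy as np
s=bot.state();a=np.radians(8.9);c,n=np.cos(a),np.sin(a)
M=np.array([[c,n,0],[-n,c,0],[0,0,1]])
p=M@s["tcp_pos"];f=M@s["ft_force"];u=np.array([p[0]-.5395,p[2]-.152]);ph=np.arctan2(*u)
ft=f[0]*np.cos(ph)-f[2]*np.sin(ph);fr=f[0]*np.sin(ph)+f[2]*np.cos(ph)
print("phi",np.degrees(ph).round(1),"r",np.hypot(*u).round(4),"Ft %.2f Fr %.2f Fy %.2f"%(ft,fr,f[1]),p.round(4),"gf %.0f w %.3f t %.2f"%(s["grip_force"],s["grip_width"],s["time_s"]))
open("log.txt","a").write(" ".join(map(str,[*p,*f,s["time_s"]]))+"\n")
E
S="python3 steer.py"; L="python3 l.py"
$L
python3 steer.py '[[0,-0.0006,0.0036,0.0024,0,0,0],[0,-0.0006,0.0036,0.0024,0,0,0],[0,-0.0006,0.0036,0.0024,0,0,0]]'>/dev/null; $L
python3 steer.py '[[0,-0.0009,0.0028,0.0032,0,0,0],[0,-0.0009,0.0028,0.0032,0,0,0],[0,-0.0009,0.0028,0.0032,0,0,0]]'>/dev/null; $L
python3 steer.py '[[0,-0.0010,0.0019,0.0038,0,0,0],[0,-0.0010,0.0019,0.0038,0,0,0],[0,-0.0010,0.0019,0.0038,0,0,0]]'>/dev/null; $L
python3 steer.py '[[0,-0.0011,0.0008,0.0041,0,0,0],[0,-0.0011,0.0008,0.0041,0,0,0],[0,-0.0011,0.0008,0.0041,0,0,0]]'>/dev/null; $L
```

```text
phi 26.2 r 0.0513 Ft -3.29 Fr 3.06 Fy -1.12 [ 0.5621 -0.1029  0.198 ] gf 69 w 0.280 t 7.60
phi 41.6 r 0.0508 Ft -3.81 Fr 3.64 Fy -2.05 [ 0.5732 -0.1029  0.19  ] gf 69 w 0.283 t 7.85
phi 57.4 r 0.0501 Ft -2.13 Fr 3.51 Fy -2.71 [ 0.5817 -0.1029  0.179 ] gf 69 w 0.276 t 8.10
phi 72.9 r 0.0496 Ft -0.54 Fr 2.89 Fy -3.41 [ 0.5869 -0.1028  0.1666] gf 69 w 0.282 t 8.35
phi 88.3 r 0.0494 Ft -0.74 Fr 2.35 Fy -3.83 [ 0.5889 -0.1029  0.1535] gf 69 w 0.283 t 8.60
```

```bash
L="python3 l.py"
python3 steer.py '[[0,-0.0011,-0.0003,0.0042,0,0,0],[0,-0.0011,-0.0003,0.0042,0,0,0],[0,-0.0011,-0.0003,0.0042,0,0,0]]'>/dev/null; $L
python3 steer.py '[[0,-0.0011,-0.0014,0.0040,0,0,0],[0,-0.0011,-0.0014,0.0040,0,0,0],[0,-0.0011,-0.0014,0.0040,0,0,0]]'>/dev/null; $L
python3 steer.py '[[0,-0.0009,-0.0025,0.0035,0,0,0],[0,-0.0009,-0.0025,0.0035,0,0,0],[0,-0.0009,-0.0025,0.0035,0,0,0]]'>/dev/null; $L
python3 steer.py '[[0,-0.0007,-0.0033,0.0027,0,0,0],[0,-0.0007,-0.0033,0.0027,0,0,0],[0,-0.0007,-0.0033,0.0027,0,0,0]]'>/dev/null; $L
python3 steer.py '[[0,-0.0005,-0.0039,0.0018,0,0,0],[0,-0.0005,-0.0039,0.0018,0,0,0],[0,-0.0005,-0.0039,0.0018,0,0,0]]'>/dev/null; $L
python3 steer.py '[[0,-0.0002,-0.0043,0.0008,0,0,0],[0,-0.0002,-0.0043,0.0008,0,0,0],[0,-0.0002,-0.0043,0.0008,0,0,0]]'>/dev/null; $L
```

```text
phi 103.2 r 0.0494 Ft -0.44 Fr 0.23 Fy -5.11 [ 0.5876 -0.1028  0.1407] gf 69 w 0.278 t 8.85
phi 117.9 r 0.0496 Ft -1.16 Fr -2.12 Fy -4.91 [ 0.5833 -0.1028  0.1288] gf 69 w 0.280 t 9.10
phi 132.5 r 0.0496 Ft -2.92 Fr -4.26 Fy -4.61 [ 0.576  -0.1028  0.1185] gf 69 w 0.278 t 9.35
phi 146.6 r 0.0494 Ft -3.85 Fr -4.36 Fy -5.59 [ 0.5667 -0.1028  0.1108] gf 69 w 0.284 t 9.60
phi 160.8 r 0.0491 Ft -5.53 Fr -4.44 Fy -5.14 [ 0.5556 -0.1028  0.1057] gf 69 w 0.278 t 9.85
phi 175.5 r 0.0488 Ft -6.99 Fr -4.10 Fy -5.57 [ 0.5433 -0.1028  0.1034] gf 69 w 0.282 t 10.10
```

```bash
L="python3 l.py"
python3 steer.py '[[0,0.0001,-0.0043,-0.0003,0,0,0],[0,0.0001,-0.0043,-0.0003,0,0,0],[0,0.0001,-0.0043,-0.0003,0,0,0]]'>/dev/null; $L
python3 steer.py '[[0,0.0004,-0.0041,-0.0014,0,0,0],[0,0.0004,-0.0041,-0.0014,0,0,0],[0,0.0004,-0.0041,-0.0014,0,0,0]]'>/dev/null; $L
python3 steer.py '[[0,0.0006,-0.0036,-0.0024,0,0,0],[0,0.0006,-0.0036,-0.0024,0,0,0],[0,0.0006,-0.0036,-0.0024,0,0,0]]'>/dev/null; $L
python3 steer.py '[[0,0.0009,-0.0028,-0.0032,0,0,0],[0,0.0009,-0.0028,-0.0032,0,0,0],[0,0.0009,-0.0028,-0.0032,0,0,0]]'>/dev/null; $L
python3 steer.py '[[0,0.0010,-0.0019,-0.0038,0,0,0],[0,0.0010,-0.0019,-0.0038,0,0,0],[0,0.0010,-0.0019,-0.0038,0,0,0]]'>/dev/null; $L
python3 steer.py '[[0,0.0011,-0.0008,-0.0041,0,0,0],[0,0.0011,-0.0008,-0.0041,0,0,0],[0,0.0011,-0.0008,-0.0041,0,0,0]]'>/dev/null; $L
```

```text
phi -169.7 r 0.0486 Ft -8.19 Fr -3.69 Fy -5.57 [ 0.5308 -0.1028  0.1042] gf 69 w 0.278 t 10.35
phi -154.5 r 0.0488 Ft -9.62 Fr -3.83 Fy -4.29 [ 0.5185 -0.1028  0.108 ] gf 69 w 0.278 t 10.60
phi -139.4 r 0.0491 Ft -10.11 Fr -4.57 Fy -4.66 [ 0.5075 -0.1028  0.1147] gf 69 w 0.279 t 10.85
phi -124.7 r 0.0497 Ft -11.24 Fr -4.02 Fy -5.53 [ 0.4987 -0.1028  0.1237] gf 69 w 0.278 t 11.10
phi -110.3 r 0.0503 Ft -12.37 Fr -5.17 Fy -5.18 [ 0.4923 -0.1028  0.1346] gf 69 w 0.281 t 11.35
phi -96.5 r 0.0507 Ft -12.78 Fr -4.93 Fy -6.50 [ 0.4891 -0.1028  0.1463] gf 69 w 0.279 t 11.60
```

```bash
L="python3 l.py"
python3 steer.py '[[0,0.0011,0.0003,-0.0042,0,0,0],[0,0.0011,0.0003,-0.0042,0,0,0],[0,0.0011,0.0003,-0.0042,0,0,0]]'>/dev/null; $L
python3 steer.py '[[0,0.0011,0.0014,-0.0040,0,0,0],[0,0.0011,0.0014,-0.0040,0,0,0],[0,0.0011,0.0014,-0.0040,0,0,0]]'>/dev/null; $L
python3 steer.py '[[0,0.0009,0.0025,-0.0035,0,0,0],[0,0.0009,0.0025,-0.0035,0,0,0],[0,0.0009,0.0025,-0.0035,0,0,0]]'>/dev/null; $L
python3 steer.py '[[0,0.0007,0.0033,-0.0027,0,0,0],[0,0.0007,0.0033,-0.0027,0,0,0],[0,0.0007,0.0033,-0.0027,0,0,0]]'>/dev/null; $L
```

```text
phi -82.8 r 0.0509 Ft -12.59 Fr -3.55 Fy -5.90 [ 0.489  -0.1028  0.1584] gf 69 w 0.281 t 11.85
phi -69.0 r 0.0508 Ft -13.15 Fr -1.71 Fy -6.99 [ 0.4921 -0.1028  0.1702] gf 69 w 0.278 t 12.10
phi -54.6 r 0.0502 Ft -12.66 Fr 2.65 Fy -7.06 [ 0.4986 -0.1028  0.1811] gf 69 w 0.277 t 12.35
phi -39.3 r 0.0496 Ft -12.38 Fr 4.74 Fy -5.89 [ 0.508  -0.1028  0.1904] gf 70 w 0.280 t 12.60
```

```bash
L="python3 l.py"
python3 steer.py '[[0,0.0005,0.0039,-0.0018,0,0,0],[0,0.0005,0.0039,-0.0018,0,0,0],[0,0.0005,0.0039,-0.0018,0,0,0]]'>/dev/null; $L
python3 steer.py '[[0,0.0002,0.0043,-0.0008,0,0,0],[0,0.0002,0.0043,-0.0008,0,0,0],[0,0.0002,0.0043,-0.0008,0,0,0]]'>/dev/null; $L
python3 steer.py '[[0,-0.0001,0.0043,0.0003,0,0,0],[0,-0.0001,0.0043,0.0003,0,0,0],[0,-0.0001,0.0043,0.0003,0,0,0]]'>/dev/null; $L
python3 steer.py '[[0,-0.0004,0.0041,0.0014,0,0,0],[0,-0.0004,0.0041,0.0014,0,0,0],[0,-0.0004,0.0041,0.0014,0,0,0]]'>/dev/null; $L
python3 steer.py '[[0,-0.0006,0.0036,0.0024,0,0,0],[0,-0.0006,0.0036,0.0024,0,0,0],[0,-0.0006,0.0036,0.0024,0,0,0]]'>/dev/null; $L
python3 steer.py '[[0,-0.0009,0.0028,0.0032,0,0,0],[0,-0.0009,0.0028,0.0032,0,0,0],[0,-0.0009,0.0028,0.0032,0,0,0]]'>/dev/null; $L
cat > fit.py <<'E'
import numpy as np
from scipy.optimize import least_squares
D=np.loadtxt("log.txt")[2:];x,z=D[:,0],D[:,2];fx,fz=D[:,3],D[:,5]
# grip = tcp - offset + f/k (hand force on tool f ; rubber displaced): true angle from grip centre
def model(P):
    cx,cz,k,A,pd,fr=P[:6]
    gx=x+fx*k-cx;gz=z+fz*k-cz   # tool pushed by f => grip sits at tcp + f*k
    th=np.arctan2(gx,gz);r=np.hypot(gx,gz)
    ft=fx*np.cos(th)-fz*np.sin(th)
    return th,r,ft,-fr-A*np.sin(th-pd)
def res(P):
    th,r,ft,m=model(P);return np.r_[(r-.05)/.0005,(ft-m)/.5,(P[0]-.5395)/.002,(P[1]-.152)/.003,(P[2]-.00033)/.0001,(P[5]-6.8)/.15]
s=least_squares(res,[.5395,.152,.00033,5.3,3.2,6.8])
c=np.sqrt(np.diag(np.linalg.inv(s.jac.T@s.jac)));print(s.x,"\n",c,"down deg",np.degrees(s.x[4]),np.degrees(c[4]),s.cost)
th,r,ft,m=model(s.x);print(np.c_[np.degrees(th),r*1e3,ft,m].round(2))
E
python3 fit.py
```

```text
phi -22.9 r 0.0496 Ft -11.18 Fr 6.63 Fy -6.03 [ 0.5202 -0.1028  0.1977] gf 71 w 0.282 t 12.85
phi -5.9 r 0.0501 Ft -8.03 Fr 6.72 Fy -5.44 [ 0.5343 -0.1028  0.2019] gf 71 w 0.279 t 13.10
phi 10.1 r 0.0506 Ft -6.17 Fr 5.05 Fy -5.24 [ 0.5483 -0.1028  0.2018] gf 71 w 0.277 t 13.35
phi 25.7 r 0.0507 Ft -4.11 Fr 4.37 Fy -5.08 [ 0.5615 -0.1028  0.1977] gf 71 w 0.276 t 13.60
phi 41.1 r 0.0507 Ft -2.83 Fr 4.00 Fy -6.09 [ 0.5728 -0.1028  0.1902] gf 71 w 0.279 t 13.85
phi 56.4 r 0.0503 Ft -0.88 Fr 2.91 Fy -4.79 [ 0.5814 -0.1028  0.1798] gf 71 w 0.273 t 14.10
[5.39637551e-01 1.54576968e-01 3.53590826e-04 6.35484722e+00
 3.09131052e+00 6.99454368e+00] 
 [1.38089791e-04 2.82144386e-04 4.73204274e-05 1.39006938e-01
 2.59345257e-02 8.41113247e-02] down deg 177.11904620348702 1.4859388667541524 9.762381096796735
[[  58.95   49.85   -2.23   -1.39]
 [  75.51   49.8    -0.67   -0.77]
 [  90.94   50.06   -0.85   -0.65]
 [ 105.94   50.02   -0.45   -0.98]
 [ 120.13   49.99   -1.07   -1.67]
 [ 133.65   49.72   -2.84   -2.62]
 [ 146.82   49.9    -3.83   -3.79]
 [ 159.71   49.88   -5.62   -5.09]
 [ 173.08   49.93   -7.16   -6.55]
 [-173.38   49.98   -8.41   -8.04]
 [-159.56   49.99   -9.92   -9.51]
 [-145.34   49.84  -10.52  -10.87]
 [-131.57   50.18  -11.64  -11.96]
 [-118.04   49.93  -12.96  -12.75]
 [-104.6    49.93  -13.35  -13.22]
 [ -90.87   49.99  -12.97  -13.35]
 [ -77.15   49.93  -13.26  -13.11]
 [ -62.21   50.22  -12.2   -12.46]
 [ -46.37   49.79  -11.7   -11.37]
 [ -28.71   49.9   -10.44   -9.76]
 [  -9.65   50.07   -7.57   -7.74]
 [   7.93   49.84   -5.98   -5.8 ]
 [  25.15   49.91   -4.07   -4.01]
 [  41.78   50.04   -2.88   -2.53]
 [  58.46   49.83   -0.98   -1.42]]
```

```bash
L="python3 l.py"
python3 steer.py '[[0,-0.0010,0.0019,0.0038,0,0,0],[0,-0.0010,0.0019,0.0038,0,0,0],[0,-0.0010,0.0019,0.0038,0,0,0]]'>/dev/null; $L
python3 steer.py '[[0,-0.0011,0.0008,0.0041,0,0,0],[0,-0.0011,0.0008,0.0041,0,0,0],[0,-0.0011,0.0008,0.0041,0,0,0]]'>/dev/null; $L
python3 steer.py '[[0,-0.0011,-0.0003,0.0042,0,0,0],[0,-0.0011,-0.0003,0.0042,0,0,0],[0,-0.0011,-0.0003,0.0042,0,0,0]]'>/dev/null; $L
python3 steer.py '[[0,-0.0011,-0.0014,0.0040,0,0,0],[0,-0.0011,-0.0014,0.0040,0,0,0],[0,-0.0011,-0.0014,0.0040,0,0,0]]'>/dev/null; $L
python3 steer.py '[[0,-0.0009,-0.0025,0.0035,0,0,0],[0,-0.0009,-0.0025,0.0035,0,0,0],[0,-0.0009,-0.0025,0.0035,0,0,0]]'>/dev/null; $L
python3 steer.py '[[0,-0.0007,-0.0033,0.0027,0,0,0],[0,-0.0007,-0.0033,0.0027,0,0,0],[0,-0.0007,-0.0033,0.0027,0,0,0]]'>/dev/null; $L
python3 steer.py '[[0,-0.0005,-0.0039,0.0018,0,0,0],[0,-0.0005,-0.0039,0.0018,0,0,0],[0,-0.0005,-0.0039,0.0018,0,0,0]]'>/dev/null; $L
python3 fit.py
```

```text
phi 71.9 r 0.05 Ft -0.75 Fr 2.79 Fy -5.37 [ 0.587  -0.1028  0.1675] gf 70 w 0.276 t 14.35
phi 87.3 r 0.0497 Ft -1.40 Fr 1.21 Fy -4.78 [ 0.5891 -0.1028  0.1543] gf 70 w 0.278 t 14.60
phi 102.7 r 0.0496 Ft -0.40 Fr -0.05 Fy -5.68 [ 0.5878 -0.1028  0.1411] gf 70 w 0.277 t 14.85
phi 117.9 r 0.0496 Ft -2.41 Fr -2.98 Fy -5.17 [ 0.5834 -0.1028  0.1288] gf 71 w 0.283 t 15.10
phi 132.5 r 0.0496 Ft -2.97 Fr -2.54 Fy -5.82 [ 0.576  -0.1028  0.1185] gf 71 w 0.277 t 15.35
phi 146.7 r 0.0494 Ft -3.81 Fr -4.88 Fy -6.50 [ 0.5666 -0.1028  0.1108] gf 71 w 0.279 t 15.60
phi 160.8 r 0.0491 Ft -4.63 Fr -4.68 Fy -4.58 [ 0.5556 -0.1028  0.1057] gf 71 w 0.274 t 15.85
[5.39617314e-01 1.54577501e-01 3.48456766e-04 6.30107748e+00
 3.09396398e+00 7.01005365e+00] 
 [1.20202929e-04 2.68330088e-04 4.55340135e-05 1.23165488e-01
 2.34973904e-02 7.97164537e-02] down deg 177.2710778637447 1.3463012975384547 13.745080917238038
[[  58.97   49.85   -2.23   -1.46]
 [  75.52   49.81   -0.67   -0.84]
 [  90.94   50.07   -0.85   -0.72]
 [ 105.93   50.04   -0.45   -1.04]
 [ 120.13   50.02   -1.07   -1.72]
 [ 133.65   49.75   
[... 225 characters left out ...]
 [-131.51   50.18  -11.63  -11.92]
 [-117.98   49.93  -12.95  -12.71]
 [-104.53   49.92  -13.35  -13.18]
 [ -90.79   49.98  -12.96  -13.31]
 [ -77.07   49.91  -13.26  -13.08]
 [ -62.13   50.18  -12.21  -12.43]
 [ -46.28   49.74  -11.71  -11.35]
 [ -28.62   49.85  -10.46   -9.76]
 [  -9.59   50.03   -7.58   -7.76]
 [   7.98   49.82   -5.98   -5.84]
 [  25.19   49.9    -4.07   -4.06]
 [  41.81   50.04   -2.88   -2.59]
 [  58.48   49.83   -0.98   -1.49]
 [  74.38   50.1    -0.87   -0.87]
 [  89.69   49.9    -1.45   -0.71]
 [ 105.46   50.05   -0.39   -1.02]
 [ 119.58   49.71   -2.32   -1.68]
 [ 133.61   50.33   -2.92   -2.66]
 [ 146.87   49.75   -3.79   -3.82]
 [ 160.07   49.83   -4.69   -5.15]]
```

```bash
L="python3 l.py"
python3 steer.py '[[0,-0.0002,-0.0043,0.0008,0,0,0],[0,-0.0002,-0.0043,0.0008,0,0,0],[0,-0.0002,-0.0043,0.0008,0,0,0],[0,0,-0.002,0,0,0,0],[0,0,-0.001,0,0,0,0],[0,0,0,0,0,0,0],[0,0,0,0,0,0,0]]'>/dev/null; $L
python3 steer.py '[[0,0,0,0,0,0,0],[0,0,0,0,0,0,0],[0,0,0,0,0,0,0],[0,0,0,0,0,0,0]]'>/dev/null; $L; python3 fit.py|tail -2
```

```text
phi 178.8 r 0.0486 Ft -6.93 Fr -3.72 Fy -4.41 [ 0.5405 -0.1028  0.1034] gf 71 w 0.280 t 16.43
phi 178.8 r 0.0487 Ft -6.80 Fr -3.41 Fy -5.05 [ 0.5405 -0.1028  0.1033] gf 71 w 0.281 t 16.77
 [ 176.28   49.97   -7.09   -6.92]
 [ 176.3    50.09   -6.95   -6.92]]
```

```bash
python3 steer.py '[[0,0,-0.0008,0,0,0,0],[0,0,0,0,0,0,0],[0,0,0,0,0,0,0]]'>/dev/null; python3 l.py; python3 fit.py|tail -1
python3 - <<'E'
from plant import bot
import cv2
p,d=bot.snapshot("scene");cv2.imwrite("pics/s4.png",cv2.resize(p[70:240,200:350],(525,595),interpolation=2))
E
```

```text
phi 179.7 r 0.0487 Ft -5.80 Fr -3.63 Fy -5.74 [ 0.5398 -0.1028  0.1034] gf 71 w 0.281 t 17.02
 [ 177.52   49.99   -5.93   -6.98]]
```

View pics/s4.png

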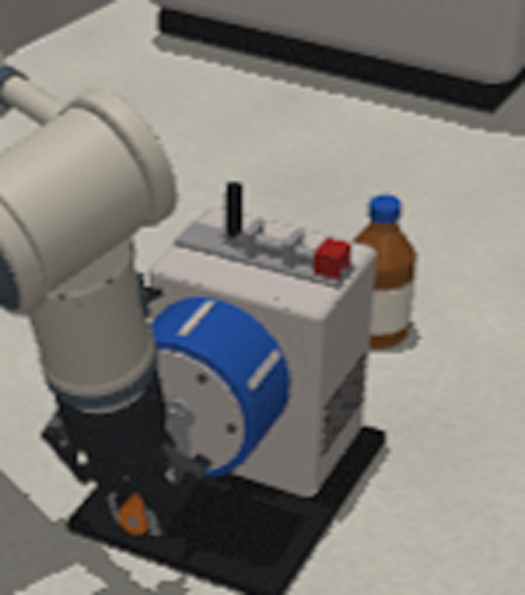

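The grip at (133,515) is held at the bottom. The bolt knob at (234,210) is home next to the first guide, and the bottle is undisturbed.

```bash
python3 -c "
from plant import bot
print(bot.job_done())"
```

```text
the job is handed in; nothing more can be done
None
```

I handed the job in at about 17 s, with the bolt fully home and the drum turned past a whole turn in one direction. The crank is still gripped at about 177°, where I measured the heavy side to be straight down (uncertainty about 1.5°). I kept the arm clear of the bottle, beaker and plate.

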